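Clear the feed hopper and tip a counting tray of display feet into it

ROBOT

A 6-joint arm with a two-finger parallel gripper is mounted at the origin on the work surface. World frame = base frame: x ahead of the robot, y to its left, z up, the work surface at z = 0. Lengths are in m, angles in rad, forces in N, time in s.
With the tool pointing down it reaches from about 0.35 to 0.975 m from the base axis. Payload 4.9 kg.
Tool frame: the origin (TCP) lies at the very end of the fingers, on their centre line; the grasp point (between the pads) lies 19 mm behind it (ctrl.tcp_to_grasp is the z of the grasp point in the tool frame, in m); z points along the fingers, y is the line along which they close (so a half turn about z gives the same grasp; the last joint's range is limited). The gripper opens to 85 mm and grips with 20 to 120 N. Pads are 22 mm wide; open, the fingers measure 114 mm over their backs; the gripper's body (76 mm by 85 mm) begins 54 mm behind the grasp point. The pads swing forward as they close: fully open they stand 13 mm farther back than shut.
Start: joints at [1.088, 0.053, 1.613, -0, 1.476, -0.119], TCP at [0.222, 0.584, 0.231] pointing down, gripper open.
Joint ranges: [-3.01, 3.01], [-1.01, 2.22], [0.06, 2.58], [-1.02, 4.17], [0.09, 2.62], [-3.14, 3.14]. Speed limits (rad/s): [2.57, 2.57, 3.14, 3.14, 3.14, 3.14].

INTERFACE

Orientations are given as a rotation vector (axis times angle).
In Python, from station import ctrl, eyes, job, nets gives the robot as it stands. The module is installed in compiled form; this text tells all that it offers.
- The arm moves only by the tool jog_arm, never from a script. Its argument "commands" is one flat list of numbers, 7 for each row, row after row: the shift along the tool's x, y, z each as a share of 0.06 m, from -1 to 1, then the turn, a rotation vector about the tool's x, y, z each as a share of 0.1 rad, from -1 to 1, then the finger opening in mm, from 0 to 85.4. In form: [x, y, z, ax, ay, az, grip, x, y, z, ax, ay, az, grip, ...]. A call has 1 to 20 rows; each row shifts and turns the commanded pose from where the row before left it, along the tool's axes as they then stand; what a row does not reach is not made up. A row lasts 1/8 s, in which the tool goes at most 62.5 mm and 10.7 degrees, less where a joint would pass 70% of its speed; a pose out of reach is approached as far as the arm can. A call with a number of a shift or a turn outside -1 to 1 is refused whole. A call with a gripper value outside its range is refused whole. The fingers move at their own pace and stop on an object; "newtons" is the grip in N (left out, the last holds). Time passes only in rows, so rows that do not move let the fingers close. It gives the time, the measured TCP pose, the force, the opening and the grip force at its end, in the units of the state.
- ctrl.get_obs(): the state, without advancing time (a new reading comes with each control period).
- eyes.get_image(name): name is "side" or "top" or "wrist"; returns a dict with "image" (384x512x3 uint8, red, green, blue), "z_map" (384x512 float32, m along the optical axis (not along the pixel's ray), 0 where there is no reading), "K" (3x3 intrinsics, pixels), "cam_to_world" (4x4, takes a point from camera to world coordinates). Camera axes: x right, y up, looking along -z (the intrinsics and any distortion apply to the point x, -y, -z); pixel columns grow to the right and rows downward; lengths in m; the calibration is good to about 2 mm. A picture is of the moment at which its call begins.
- job.finish_job(): hands the job in; it is judged then, once.
Trained networks look in the newest picture that a camera, given by its name, has taken for a name from the list of things; names that differ only in an ending like _2 or _b are one class to them, and where a whole thing is asked for, a point or a joint stands for the part that bears it (a point fixed in the world has none). Each returns a list of dicts, best first, with "p" (0 to 1); they miss things now and then, are a little off and sometimes report something else, mostly with a low value. They report only what shows in the picture. A call takes as long as a camera call. They do not tell look-alikes from the thing itself.
- nets.silhouettes(camera, name): "mask" (384x512 bool, what is visible of it) and "bbox" ([left, top, right, bottom] in pixels, round what is visible of it).
The state is a dict: "t": time; "q": joint angles; "dq": joint speeds; "effort": joint torques, N m; "tool_pos": TCP position; "tool_rot": TCP orientation; "contact_force": force on the tool from outside, world axes, zero at the start; "wrist_torque": the same for the moment, N m; "opening": finger opening in m; "grip_force": force on a finger pad.
Only numpy, scipy, OpenCV 4.12 (cv2) and the standard library are available. Lean on these libraries where they do the work, as an engineer would, in place of code of your own. Each camera call takes 0.05 s, during which the arm holds its last target. There are 200 camera calls.

TASK

Someone left a long cardboard box lying across the mouth of the feed hopper: take it off and lay it lengthwise on the rubber mat, within the mat's edges. Then take the counting tray by its leaning grip plate, tip all five wooden blocks out over its spout into the hopper, and set the empty tray back down flat on the table. Do not disturb the tape roll or the stapler.

Things in the scene. Friction and masses are not known exactly. Their poses are not given: they have to be found in the camera images.
- tray: Aluminium counting tray, 140 (x) x 110 (y) mm, about 0.2 kg, flat on the table, five blocks in it. Origin: centre of underside, z up. Floor 4 mm thick; side walls 38 high, rear wall (x = -67) 42 high; the +x end is an open spout, no lip: blocks slide out when it is dipped 25 to 40 degrees, faster beyond. A stiff grip plate (see tray_grip) stands on the rear wall; its top is about 91 mm up
- tray_grip (a point): Grip point of the tray's grip plate, which is 10 mm thick, 64 wide (along tray y), 60 long and leans back from the spout 30 degrees from vertical: it rises from (-67, 0, 40) mm along (-0.5, 0, 0.866) in the tray's frame. The point is in its mid-plane at (-86, 0, 72.9). A gripper square on the plate approaches along (0.5, 0, -0.866). Pinch firmly (80 N or more)
- tray_lip (a point): Middle of the spout's edge, on the upper face of the tray's floor: (70, 0, 4) mm in the tray's frame. Axes as the tray's
- hopper: Fixed feed hopper: square grey sheet-metal housing 210 x 210 mm, 110 high, open on top; steel liners slope (54 degrees) from a mouth about 200 x 200 at the rim to a closed flat bottom 90 x 90, 30 mm above the table. Origin: centre of the underside, on the table; z up, x and y square to its sides
- mailer: Closed long cardboard box, 240 (its x) x 56 (y) x 44 high, about 0.16 kg, at the start lying flat across the middle of the hopper's rim, underside 110 mm above the table, long axis within 0.25 rad of the hopper's x axis. Origin: centre of the underside
- mailer_center (a point): Centre of the long cardboard box, 22 mm above its underside. Axes as the box's
- mat: Fixed flat dark rubber mat, 300 (its x) x 120 (y) x 4 mm thick, empty. Origin: centre of its underside, on the table
- tape_roll: Bystander: roll of tape lying flat, 96 mm across, 48 mm high, loose. Origin: centre of the underside
- stapler: Bystander: small stapler, about 70 x 32 x 50 mm high, loose. Origin: centre of the underside
- block0: Wooden display-foot block 1 of five alike, 30 x 24 x 18 mm high with a shallow groove on top, 16 g, loose on the tray's floor. Origin: centre of the underside
- block1: Wooden display-foot block 2 of five alike, 30 x 24 x 18 mm high with a shallow groove on top, 16 g, loose on the tray's floor. Origin: centre of the underside
- block2: Wooden display-foot block 3 of five alike, 30 x 24 x 18 mm high with a shallow groove on top, 16 g, loose on the tray's floor. Origin: centre of the underside
- block3: Wooden display-foot block 4 of five alike, 30 x 24 x 18 mm high with a shallow groove on top, 16 g, loose on the tray's floor. Origin: centre of the underside
- block4: Wooden display-foot block 5 of five alike, 30 x 24 x 18 mm high with a shallow groove on top, 16 g, loose on the tray's floor. Origin: centre of the underside
Not all that is in view belongs to the job. Of the things shaped like the tray, the aluminium one is meant. Of the things shaped like the mailer, the cardboard one is meant.

How it is judged:
On the way, in this order (a step that is already met when the one before it is completed fails the run):
1. the long cardboard box lies released and still on the mat, lengthwise (x of mailer_center in the frame of mat between -0.04 and 0.04 m and y of mailer_center in the frame of mat between -0.04 and 0.04 m and height (world z) of mailer_center below 0.045 m and angle between the x axis of mailer and the x axis of mat, either way round below 0.3 rad and linear speed of mailer below 0.03 m/s and contact force between the fingers and mailer below 0.2 N), for 0.2 s.
2. all five blocks are in the hopper, with the tray still tipped (over 17 degrees) and its spout above the hopper's mouth (x of block0 in the frame of hopper between -0.1 and 0.1 m and y of block0 in the frame of hopper between -0.1 and 0.1 m and z of block0 in the frame of hopper between 0 and 0.108 m and x of block1 in the frame of hopper between -0.1 and 0.1 m and y of block1 in the frame of hopper between -0.1 and 0.1 m and z of block1 in the frame of hopper between 0 and 0.108 m and x of block2 in the frame of hopper between -0.1 and 0.1 m and y of block2 in the frame of hopper between -0.1 and 0.1 m and z of block2 in the frame of hopper between 0 and 0.108 m and x of block3 in the frame of hopper between -0.1 and 0.1 m and y of block3 in the frame of hopper between -0.1 and 0.1 m and z of block3 in the frame of hopper between 0 and 0.108 m and x of block4 in the frame of hopper between -0.1 and 0.1 m and y of block4 in the frame of hopper between -0.1 and 0.1 m and z of block4 in the frame of hopper between 0 and 0.108 m and angle between tray's own z axis and vertical above 0.3 rad and x of tray_lip in the frame of hopper between -0.12 and 0.12 m and y of tray_lip in the frame of hopper between -0.12 and 0.12 m), for 0.1 s.
At the end, for the whole second after the job is handed in: All five blocks still in the hopper, below its rim; cardboard box released and still on the mat, centre within 40 mm of the mat's centre along and across, length within 0.3 rad of the mat's; tray released and still, flat on the table (underside within 8 mm, tilt under 0.07 rad) (all of step 1 and x of block0 in the frame of hopper between -0.1 and 0.1 m and y of block0 in the frame of hopper between -0.1 and 0.1 m and z of block0 in the frame of hopper between 0 and 0.108 m and x of block1 in the frame of hopper between -0.1 and 0.1 m and y of block1 in the frame of hopper between -0.1 and 0.1 m and z of block1 in the frame of hopper between 0 and 0.108 m and x of block2 in the frame of hopper between -0.1 and 0.1 m and y of block2 in the frame of hopper between -0.1 and 0.1 m and z of block2 in the frame of hopper between 0 and 0.108 m and x of block3 in the frame of hopper between -0.1 and 0.1 m and y of block3 in the frame of hopper between -0.1 and 0.1 m and z of block3 in the frame of hopper between 0 and 0.108 m and x of block4 in the frame of hopper between -0.1 and 0.1 m and y of block4 in the frame of hopper between -0.1 and 0.1 m and z of block4 in the frame of hopper between 0 and 0.108 m and linear speed of each of block0, block1, block2, block3, block4 below 0.05 m/s and height (world z) of tray below 0.008 m and angle between tray's own z axis and vertical below 0.07 rad and linear speed of tray below 0.03 m/s and contact force between the fingers and tray below 0.2 N); the robot touches nothing.
It fails at once if the tape roll or the stapler is moved by more than 30 mm (distance of any of tape_roll, stapler from where it was at the start of the episode above 0.03 m).
It also fails if it takes over 72 s, if anything falls off the work surface, if the arm or the gripper's body presses on something with over 40 N, if the wrist force passes 120 N, or if a joint passes its speed limit or range.

## Working session

There is one attempt and no reset: what is moved stays moved. The work goes in short steps, Python scripts to look and compute and a tool call to move; the robot and the scene stay as the last step left them, time stands still between calls to the robot, and variables do not carry over. Pictures are saved under pics/ and viewed, at most 10 in all, crops included, and the job is handed in when it is done.

Besides the shell and the picture viewer there is one more tool, called after "Call:" by a JSON object that holds its "fn" and its "kwargs", one argument or row to a line. jog_arm: Moves the arm, as the interface text tells. Shift numbers are shares of 0.06 m and turn numbers shares of 0.1 rad, none past 1 either way. Its arguments: {"type":"object","properties":{"commands":{"type":"array","items":{"type":"number"}},"newtons":{"type":"number"}},"required":["commands"]}

```bash
mkdir -p pics; cat > h.py <<'E'
import numpy as np, cv2
from scipy.spatial.transform import Rotation as R
from station import ctrl, eyes, job, nets
def cloud(d):
    z=d["z_map"]; K=d["K"]; v,u=np.mgrid[:384,:512]
    P=np.stack([(u-K[0,2])/K[0,0]*z,-(v-K[1,2])/K[1,1]*z,-z,np.ones_like(z)],-1)
    W=(P@d["cam_to_world"].T)[...,:3]; W[z==0]=np.nan; return W
def save(n,im): cv2.imwrite("pics/"+n+".png",cv2.cvtColor(im,cv2.COLOR_RGB2BGR))
E
python3 - <<'E'
from h import *
a=eyes.get_image("top");b=eyes.get_image("side")
np.savez("s0.npz",top=cloud(a),side=cloud(b))
save("top0",a["image"]);save("side0",b["image"])
for c in("top","side"):
  for n in("tray","mailer","hopper","mat","tape_roll","stapler","tray_grip","block0"):
    for r in nets.silhouettes(c,n):
      W=cloud(a if c=="top" else b)[r["mask"]]
      print(c,n,round(r["p"],2),np.round(r["bbox"]),np.round(np.nanmedian(W,0),3))
o=ctrl.get_obs();print(o["tool_pos"],o["tool_rot"],o["opening"],o["t"],ctrl.tcp_to_grasp)
E
```

```text
top tray 0.96 [348. 213. 394. 271.] [ 0.28  -0.379  0.005]
top tray 0.84 [321. 155. 368. 202.] [ 0.517 -0.296  0.006]
top mailer 0.91 [242. 113. 259. 195.] [0.565 0.026 0.153]
top mailer 0.8 [142. 236. 168. 312.] [0.183 0.353 0.043]
top hopper 0.82 [225. 123. 293. 192.] [ 0.585 -0.019  0.081]
top mat 0.65 [159. 144. 195. 229.] [0.493 0.292 0.003]
top tape_roll 0.94 [185. 101. 217. 136.] [0.738 0.216 0.041]
top stapler 0.54 [316. 103. 323. 121.] [ 0.748 -0.211  0.047]
top tray_grip 0.94 [320. 152. 366. 202.] [ 0.51  -0.298  0.005]
top tray_grip 0.94 [348. 218. 396. 275.] [ 0.28  -0.379  0.005]
top tray_grip 0.46 [183. 103. 215. 136.] [0.736 0.211 0.042]
top tray_grip 0.17 [343. 163. 352. 171.] [ 0.551 -0.311  0.019]
top block0 0.59 [343. 186. 351. 198.] [ 0.473 -0.31   0.02 ]
top block0 0.58 [330. 170. 343. 185.] [ 0.524 -0.273  0.019]
top block0 0.41 [328. 181. 340. 189.] [ 0.49  -0.259  0.019]
top block0 0.39 [348. 173. 358. 185.] [ 0.509 -0.322  0.02 ]
side tray 0.98 [296. 233. 362. 287.] [ 0.513 -0.291  0.019]
side tray 0.85 [256. 284. 323. 382.] [ 0.288 -0.37   0.005]
side mailer 0.65 [ 60. 169. 133. 210.] [0.205 0.347 0.043]
side hopper 0.57 [215. 139. 311. 228.] [ 0.564 -0.024  0.063]
side hopper 0.31 [315. 248. 331. 261.] [ 0.525 -0.274  0.019]
side tape_roll 0.9 [236. 128. 268. 153.] [0.752 0.234 0.038]
side stapler 0.76 [339. 190. 365. 209.] [ 0.743 -0.221  0.041]
side tray_grip 0.87 [255. 283. 325. 383.] [ 0.288 -0.37   0.005]
side tray_grip 0.82 [294. 232. 364. 288.] [ 0.515 -0.291  0.019]
side block0 0.66 [328. 257. 337. 271.] [ 0.508 -0.321  0.021]
side block0 0.46 [328. 249. 346. 261.] [ 0.551 -0.31   0.019]
side block0 0.44 [303. 251. 316. 262.] [ 0.494 -0.264  0.02 ]
[0.22236272 0.58411019 0.2313446 ] [-5.68234689e-01 -3.08976123e+00 -9.31871624e-05] 0.08528073682081061 0.9 -0.0187
```

```bash
python3 - <<'E'
import cv2
a=cv2.imread("pics/top0.png")[90:320,130:405];cv2.imwrite("pics/top0c.png",cv2.resize(a,None,fx=2.6,fy=2.6,interpolation=cv2.INTER_CUBIC))
b=cv2.imread("pics/side0.png")[120:384,50:400];cv2.imwrite("pics/side0c.png",cv2.resize(b,None,fx=2.2,fy=2.2,interpolation=cv2.INTER_CUBIC))
E
```

```text
(no output)
```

View pics/top0c.png

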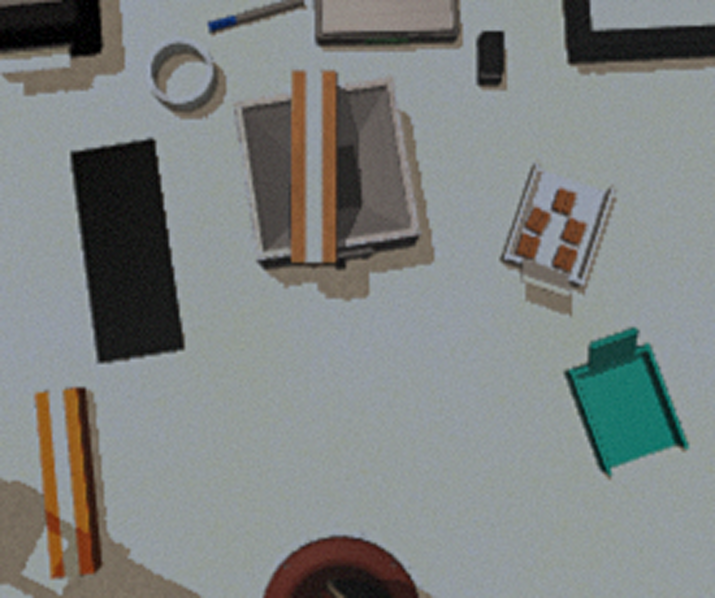

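View pics/side0c.png

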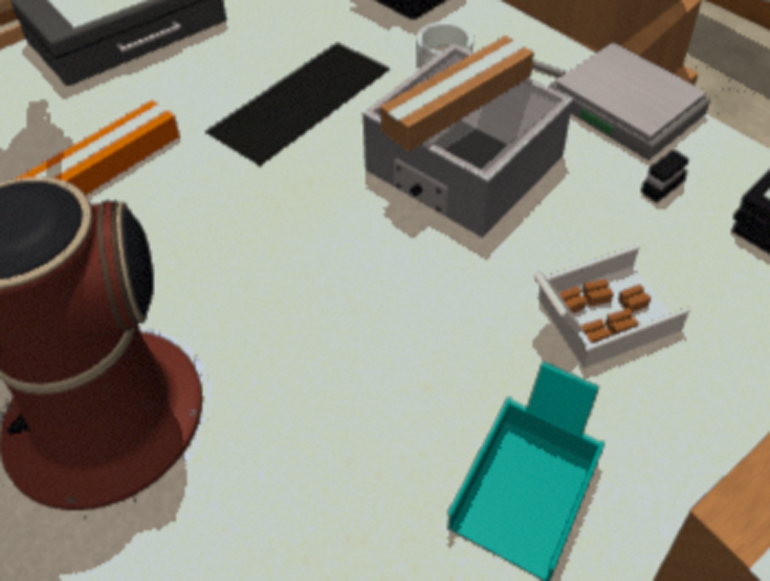

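The crops show two trays. The aluminium one is at top pixels (345,178), holds the five blocks, and has its grip plate on the near side with the spout pointing away. The teal one at (371,242) is empty, so it's a decoy.

There are also two long boxes. The brown cardboard one lies across the hopper at (250,154), which is the one meant. The orange one at (155,274) lies on the table and is a decoy. The mat is at (177,187), the tape roll at (201,118) and the stapler at (319,112).

```bash
cat >> h.py <<'E'
def rect(P):
    (c,s,a)=cv2.minAreaRect((P[:,:2]*1000).astype(np.float32)); 
    if s[0]<s[1]: s=(s[1],s[0]);a-=90
    a=(a+90)%180-90
    return np.round(c,1),np.round(s,1),round(a,1)
def sel(W,lo,hi):
    P=W.reshape(-1,3);P=P[~np.isnan(P[:,0])];return P[np.all((P>lo)&(P<hi),1)]
E
python3 - <<'E'
from h import *
d=np.load("s0.npz");T=d["top"];S=d["side"]
im=cv2.imread("pics/top0.png")
for n,W in(("top",T),("side",S)):
  P=sel(W,[.4,-.2,.143],[.75,.15,.17]);print(n,"mailer",rect(P),P[:,2].mean(),len(P))
  P=sel(W,[.4,-.2,.10],[.75,.15,.116]);P=P;print("hop rim",rect(P),np.median(P[:,2]))
  P=sel(W,[.4,-.42,.012],[.64,-.18,.15]);print("tray",rect(P),P[:,2].max())
  P=sel(W,[.4,-.42,.055],[.64,-.18,.15]);print("plate",rect(P),len(P))
  P=P[P[:,2]>.08];print("plate top",P.mean(0),rect(P),len(P))
  P=sel(W,[.4,-.42,.030],[.64,-.18,.045]);print("walls",rect(P),len(P))
# mat: dark pixels
W=T;m=(im.max(2)<60)&(W[...,1]>.2)&(W[...,1]<.4)&(W[...,0]>.3)&(W[...,0]<.68)&(W[...,2]<.02)
n,l,st,c=cv2.connectedComponentsWithStats(m.astype(np.uint8));k=1+np.argmax(st[1:,4]);print("mat",rect(W[l==k]),np.median(W[l==k],0))
E
```

```text
top mailer (array([575.9,  26.7]), array([241.1,  52. ]), -0.3) 0.15319698192342304 1246
hop rim (array([573. ,  11.2]), array([230.8, 210.3]), 8.6) 0.10858427758877576
tray (array([ 506.7, -294.6]), array([172.1, 112.2]), -20.3) 0.09618853302656039
plate (array([ 440.1, -269.3]), array([62.3, 29.6]), 69.7) 140
plate top [ 0.43189147 -0.26666884  0.0894195 ] (array([ 433.5, -266.5]), array([61.6, 15.3]), 69.7) 79
walls (array([ 519.4, -299.2]), array([144.3, 112.6]), -20.7) 182
side mailer (array([577.7,  27.5]), array([243.9,  60.2]), -0.1) 0.15375845152996517 1124
hop rim (array([573.7,  13.1]), array([234.2, 213.8]), 8.6) 0.10967425258327224
tray (array([ 507.3, -293. ]), array([173.3, 113.4]), -19.8) 0.09521878634477265
plate (array([ 440.5, -269.6]), array([63.6, 32. ]), 69.4) 143
plate top [ 0.43026891 -0.26884849  0.0906531 ] (array([ 433. , -266.5]), array([62.9, 16.8]), 67.5) 105
walls (array([ 520.6, -297.7]), array([145.2, 113.2]), -19.8) 368
mat (array([494.7, 291.6]), array([297.3, 119.1]), 8.7) [0.4921786  0.29079387 0.00308345]
```

```bash
cat >> h.py <<'E'
def down(yaw): # tool z down, tool y at world angle 90+yaw deg, tool x at 180+yaw
    y=np.deg2rad(yaw);c,s=np.cos(y),np.sin(y)
    return np.array([[-c,-s,0],[-s,c,0],[0,0,-1.]])
def plan(wps,start=None):
    """wps: (pos,Rmat,rows,grip); prints rows with rounding error fed back"""
    o=ctrl.get_obs();p,r=start or (o["tool_pos"],R.from_rotvec(o["tool_rot"]))
    out=[]
    for P,M,n,g in wps:
        p0,r0=p.copy(),r; r1=R.from_matrix(M);dr=(r0.inv()*r1).as_rotvec()
        for i in range(1,n+1):
            t=i/n; s=.5*t+.5*(3*t*t-2*t**3) if n>3 else t
            tp=p0+s*(np.array(P)-p0);tr=r0*R.from_rotvec(s*dr)
            sh=np.round(r.inv().apply(tp-p)/.06,2);tu=np.round((r.inv()*tr).as_rotvec()/.1,2)
            if max(abs(sh).max(),abs(tu).max())>1: print("OVER",sh,tu)
            p=p+r.apply(sh*.06);r=r*R.from_rotvec(tu*.1)
            out.append([*sh,*tu,g])
    print(len(out),"rows");print(", ".join(" ".join(f"{x+0:g}," for x in w)[:-1] for w in out));print("end",p)
    return p,r
E
python3 - <<'E'
from h import *
plan([([.577,.027,.24],down(-.2),20,85)])
E
```

```text
20 rows
-0.25, -0.19, 0, 0, 0, -0.1, 85, -0.31, -0.23, -0.01, 0, 0, -0.13, 85, -0.36, -0.28, -0.01, 0, 0, -0.15, 85, -0.4, -0.33, 0, 0, 0, -0.17, 85, -0.43, -0.36, -0.01, 0, 0, -0.18, 85, -0.46, -0.39, -0.01, 0, 0, -0.2, 85, -0.47, -0.43, -0.01, 0, 0, -0.21, 85, -0.49, -0.45, 0, 0, 0, -0.21, 85, -0.48, -0.48, -0.01, 0, 0, -0.23, 85, -0.48, -0.49, -0.01, 0, 0, -0.22, 85, -0.47, -0.5, -0.01, 0, 0, -0.23, 85, -0.45, -0.51, -0.01, 0, 0, -0.22, 85, -0.43, -0.5, -0.01, 0, 0, -0.21, 85, -0.4, -0.49, -0.01, 0, 0, -0.21, 85, -0.37, -0.48, -0.01, 0, 0, -0.2, 85, -0.34, -0.45, 0, 0, 0, -0.19, 85, -0.3, -0.42, -0.01, 0, 0, -0.16, 85, -0.26, -0.37, -0.01, 0, 0, -0.15, 85, -0.22, -0.32, 0, 0, 0, -0.13, 85, -0.17, -0.27, 0, 0, 0, -0.1, 85
end [0.57687634 0.02673453 0.23970949]
```

Call:
{"fn": "jog_arm", "kwargs": {
  "commands": [-0.25, -0.19, 0, 0, 0, -0.1, 85, -0.31, -0.23, -0.01, 0, 0, -0.13, 85, -0.36, -0.28, -0.01, 0, 0, -0.15, 85, -0.4, -0.33, 0, 0, 0, -0.17, 85, -0.43, -0.36, -0.01, 0, 0, -0.18, 85, -0.46, -0.39, -0.01, 0, 0, -0.2, 85, -0.47, -0.43, -0.01, 0, 0, -0.21, 85, -0.49, -0.45, 0, 0, 0, -0.21, 85, -0.48, -0.48, -0.01, 0, 0, -0.23, 85, -0.48, -0.49, -0.01, 0, 0, -0.22, 85, -0.47, -0.5, -0.01, 0, 0, -0.23, 85, -0.45, -0.51, -0.01, 0, 0, -0.22, 85, -0.43, -0.5, -0.01, 0, 0, -0.21, 85, -0.4, -0.49, -0.01, 0, 0, -0.21, 85, -0.37, -0.48, -0.01, 0, 0, -0.2, 85, -0.34, -0.45, 0, 0, 0, -0.19, 85, -0.3, -0.42, -0.01, 0, 0, -0.16, 85, -0.26, -0.37, -0.01, 0, 0, -0.15, 85, -0.22, -0.32, 0, 0, 0, -0.13, 85, -0.17, -0.27, 0, 0, 0, -0.1, 85]
}}

```text
t: 3.4
tool_pos: [0.5768, 0.025, 0.2397]
tool_rot: [-0.007, -3.141, 0.0]
contact_force: [0.7, 0.7, 0.5]
opening: 0.0851
grip_force: 0.0
```

```bash
python3 - <<'E'
from h import *
plan([([.577,.027,.24],down(-.2),1,85)])
a=eyes.get_image("wrist");W=cloud(a)
P=sel(W,[.4,-.2,.143],[.75,.15,.17]);print("mailer",rect(P),P[:,2].mean(),len(P))
E
```

```text
1 rows
0, 0.03, 0, 0, 0, -0.01, 85
end [0.57684872 0.02682448 0.23971471]
mailer (array([577.6,  27.1]), array([242.9,  56.2]), -0.5) 0.15270515160728806 18562
```

Call:
{"fn": "jog_arm", "kwargs": {
  "commands": [0, 0.03, 0.2, 0, 0, 0, 85, 0, 0, 0.35, 0, 0, 0, 85, 0, 0, 0.4, 0, 0, 0, 85, 0, 0, 0.4, 0, 0, 0, 85, 0, 0, 0.35, 0, 0, 0, 85, 0, 0, 0.25, 0, 0, 0, 85, 0, 0, 0.13, 0, 0, 0, 85, 0, 0, 0.05, 0, 0, 0, 85, 0, 0, 0, 0, 0, 0, 40, 0, 0, 0, 0, 0, 0, 40, 0, 0, 0, 0, 0, 0, 40, 0, 0, 0, 0, 0, 0, 40, 0, 0, 0, 0, 0, 0, 40],
  "newtons": 50
}}

```text
t: 5.08
tool_pos: [0.5777, 0.0284, 0.113]
tool_rot: [0.006, 3.14, -0.0]
contact_force: [1.4, 0.3, 5.2]
opening: 0.0556
grip_force: 53.8
```

```bash
python3 - <<'E'
from h import *
o=ctrl.get_obs();p=o["tool_pos"];print(o["opening"],o["grip_force"])
c=np.array([.5776,.0271]);off=p[:2]-c
a=np.deg2rad(8.9);rm=np.array([[np.cos(a),-np.sin(a)],[np.sin(a),np.cos(a)]])
t=np.array([.4947,.2916])+rm@off
print(p,t)
s=plan([([p[0],p[1],.21],down(-.2),6,40),([*t,.21],down(8.7),14,40)])
print("2nd");s=plan([([*t,p[2]-.1055],down(8.7),12,40)],s)
E
```

```text
0.05561109776004439 53.78028452396393
[0.57768417 0.0283777  0.11303679] [0.49458549 0.29287534]
20 rows
0, 0, -0.19, 0, 0, 0, 40, 0, 0, -0.29, 0, 0.01, 0, 40, 0, 0, -0.33, 0, 0, 0, 40, 0, 0, -0.33, 0, 0, 0, 40, 0, 0, -0.28, 0, 0.01, 0, 40, 0, 0, -0.2, 0, 0, 0, 40, 0.06, 0.19, 0, 0, 0, -0.07, 40, 0.08, 0.25, 0, 0, 0, -0.08, 40, 0.09, 0.29, 0, 0, 0, -0.11, 40, 0.09, 0.34, 0, 0, 0, -0.12, 40, 0.11, 0.37, 0, 0, 0, -0.12, 40, 0.1, 0.38, 0, 0, 0, -0.14, 40, 0.1, 0.4, 0, 0, 0, -0.14, 40, 0.09, 0.4, 0, 0, 0, -0.14, 40, 0.09, 0.39, 0, 0, 0, -0.13, 40, 0.07, 0.38, 0, 0, 0, -0.13, 40, 0.07, 0.34, 0, 0, 0, -0.12, 40, 0.05, 0.31, 0, 0, 0, -0.1, 40, 0.05, 0.25, 0, 0, 0, -0.09, 40, 0.03, 0.2, 0, 0, 0, -0.07, 40
end [0.49446459 0.29302281 0.21018447]
2nd
12 rows
0, 0, 0.17, 0, 0, 0, 40, 0, 0, 0.24, 0, 0, 0, 40, 0, 0, 0.28, 0, 0, 0, 40, 0, 0, 0.31, 0, 0, 0, 40, 0, 0, 0.34, 0, 0, 0, 40, 0, 0, 0.35, 0, 0, 0, 40, 0, 0, 0.35, 0, 0, 0, 40, 0, 0, 0.34, 0, 0, 0, 40, 0, 0, 0.31, 0, 0, 0, 40, 0, 0, 0.28, 0, 0, 0, 40, 0, 0, 0.23, 0, 0, 0, 40, 0, 0, 0.18, 0, 0, 0, 40
end [0.49446194 0.29298195 0.00738448]
```

Call:
{"fn": "jog_arm", "kwargs": {
  "commands": [0, 0, -0.19, 0, 0, 0, 40, 0, 0, -0.29, 0, 0.01, 0, 40, 0, 0, -0.33, 0, 0, 0, 40, 0, 0, -0.33, 0, 0, 0, 40, 0, 0, -0.28, 0, 0.01, 0, 40, 0, 0, -0.2, 0, 0, 0, 40, 0.06, 0.19, 0, 0, 0, -0.07, 40, 0.08, 0.25, 0, 0, 0, -0.08, 40, 0.09, 0.29, 0, 0, 0, -0.11, 40, 0.09, 0.34, 0, 0, 0, -0.12, 40, 0.11, 0.37, 0, 0, 0, -0.12, 40, 0.1, 0.38, 0, 0, 0, -0.14, 40, 0.1, 0.4, 0, 0, 0, -0.14, 40, 0.09, 0.4, 0, 0, 0, -0.14, 40, 0.09, 0.39, 0, 0, 0, -0.13, 40, 0.07, 0.38, 0, 0, 0, -0.13, 40, 0.07, 0.34, 0, 0, 0, -0.12, 40, 0.05, 0.31, 0, 0, 0, -0.1, 40, 0.05, 0.25, 0, 0, 0, -0.09, 40, 0.03, 0.2, 0, 0, 0, -0.07, 40]
}}

```text
t: 7.58
tool_pos: [0.4935, 0.2939, 0.2092]
tool_rot: [0.24, -3.13, -0.0]
contact_force: [0.9, 0.7, -0.9]
opening: 0.0553
grip_force: 53.5
```

```bash
python3 - <<'E'
from h import *
b=eyes.get_image("top");W=cloud(b);np.savez("s1.npz",top=W)
P=sel(W,[.35,.15,.08],[.65,.43,.17]);P=P[P[:,2]<.165];print(np.nanmax(P[:,2]),np.nanmin(P[:,2]))
P=sel(W,[.42,-.16,.10],[.72,.14,.116]);print("hop rim",rect(P),len(P))
for z in((.10,.116),(.09,.116)):
  Q=sel(W,[.42,-.16,z[0]],[.72,.14,z[1]]); h=cv2.convexHull((Q[:,:2]*1000).astype(np.float32));print(np.round(cv2.approxPolyDP(h,12,True)[:,0]))
o=ctrl.get_obs();print(o["tool_pos"],o["opening"],o["contact_force"])
E
```

```text
Traceback (most recent call last):
ValueError: zero-size array to reduction operation fmax which has no identity
```

Call:
{"fn": "jog_arm", "kwargs": {
  "commands": [0, 0, 0.17, 0, 0, 0, 40, 0, 0, 0.24, 0, 0, 0, 40, 0, 0, 0.28, 0, 0, 0, 40, 0, 0, 0.31, 0, 0, 0, 40, 0, 0, 0.34, 0, 0, 0, 40, 0, 0, 0.35, 0, 0, 0, 40, 0, 0, 0.35, 0, 0, 0, 40, 0, 0, 0.34, 0, 0, 0, 40, 0, 0, 0.31, 0, 0, 0, 40, 0, 0, 0.28, 0, 0, 0, 40, 0, 0, 0.22, 0, 0, 0, 40, 0, 0, 0.15, 0, 0, 0, 40, 0, 0, 0, 0, 0, 0, 40, 0, 0, 0, 0, 0, 0, 80, 0, 0, 0, 0, 0, 0, 80, 0, 0, 0, 0, 0, 0, 80, 0, 0, 0, 0, 0, 0, 80]
}}

```text
t: 9.75
tool_pos: [0.4936, 0.2932, 0.0092]
tool_rot: [0.239, -3.131, -0.0]
contact_force: [0.7, 0.2, -0.4]
opening: 0.0796
grip_force: 0.0
```

```bash
python3 - <<'E'
from h import *
o=ctrl.get_obs();print(o["tool_pos"],o["opening"],o["contact_force"])
b=eyes.get_image("top");W=cloud(b);np.savez("s1.npz",top=W)
for z in((.10,.116),(.09,.116)):
  Q=sel(W,[.42,-.16,z[0]],[.72,.14,z[1]]);print("hop rim",rect(Q),len(Q)); h=cv2.convexHull((Q[:,:2]*1000).astype(np.float32));print(np.round(cv2.approxPolyDP(h,12,True)[:,0]).tolist())
E
```

```text
[0.49358044 0.29318528 0.00916325] 0.07964714385865806 [ 0.66577453  0.23907012 -0.44396789]
hop rim (array([583.2,  13. ]), array([212. , 210.2]), 8.3) 884
[[699.0, -73.0], [669.0, 132.0], [464.0, 99.0], [494.0, -106.0]]
hop rim (array([583.,  13.]), array([212.2, 210.3]), 8.3) 1380
[[699.0, -73.0], [669.0, 132.0], [464.0, 99.0], [494.0, -106.0]]
```

```bash
cat >> h.py <<'E'
def tray(c,yaw,dip=0):
    """world rot of tray: heading yaw deg, spout dipped"""
    return R.from_euler("ZY",[yaw,dip],degrees=True), np.array(c)
def tool(c,yaw,dip=0,back=0.,z0=None):
    """tool pose gripping the tray whose origin is c"""
    Rt,c=tray(c,yaw,dip)
    z=np.array([.5,0,-.866025]);y=np.array([.866025,0,.5]);x=np.array([0,1.,0])
    p=np.array([-.086,0,.0729])+(.0187-back)*z
    return c+Rt.apply(p), Rt.as_matrix()@np.stack([x,y,z],1)
E
python3 - <<'E'
from h import *
o=ctrl.get_obs();p=o["tool_pos"]
P,M=tool([.521,-.299,0],-20.2,0,.13);print(P)
s=plan([([p[0],p[1],.25],R.from_rotvec(o["tool_rot"]).as_matrix(),6,80),(P,M,34,60)])
E
```

```text
[ 0.38806246 -0.25008851  0.16928858]
40 rows
0, 0, -0.48, 0, 0, 0, 80, 0, 0, -0.71, 0, 0, 0, 80, 0, 0, -0.82, 0, 0, 0, 80, 0, 0, -0.82, 0, 0, 0, 80, 0.01, 0, -0.7, 0, 0, 0, 80, 0, 0, -0.49, 0, 0, 0, 80, 0.05, -0.14, 0.02, -0.05, -0.09, 0.32, 60, 0.05, -0.16, 0.03, -0.06, -0.1, 0.37, 60, 0.05, -0.18, 0.02, -0.07, -0.11, 0.42, 60, 0.05, -0.21, 0.03, -0.07, -0.12, 0.46, 60, 0.05, -0.23, 0.02, -0.08, -0.14, 0.51, 60, 0.03, -0.24, 0.03, -0.09, -0.14, 0.53, 60, 0.03, -0.26, 0.02, -0.09, -0.16, 0.58, 60, 0, -0.28, 0.02, -0.09, -0.16, 0.6, 60, 0, -0.29, 0.02, -0.1, -0.17, 0.63, 60, -0.03, -0.3, 0.02, -0.11, -0.17, 0.66, 60, -0.05, -0.31, 0.02, -0.1, -0.19, 0.67, 60, -0.07, -0.31, 0.01, -0.11, -0.18, 0.7, 60, -0.09, -0.32, 0.01, -0.12, -0.19, 0.71, 60, -0.12, -0.31, 0.02, -0.11, -0.2, 0.72, 60, -0.14, -0.31, 0.01, -0.12, -0.2, 0.74, 60, -0.16, -0.3, 0.01, -0.12, -0.19, 0.74, 60, -0.19, -0.28, 0.01, -0.11, -0.2, 0.74, 60, -0.21, -0.28, 0.01, -0.12, -0.2, 0.74, 60, -0.22, -0.25, 0.01, -0.12, -0.2, 0.74, 60, -0.24, -0.24, 0.02, -0.12, -0.2, 0.73, 60, -0.26, -0.21, 0.01, -0.11, -0.19, 0.73, 60, -0.26, -0.2, 0.02, -0.11, -0.19, 0.71, 60, -0.27, -0.17, 0.02, -0.12, -0.19, 0.69, 60, -0.28, -0.14, 0.02, -0.1, -0.18, 0.68, 60, -0.27, -0.13, 0.03, -0.11, -0.18, 0.66, 60, -0.27, -0.1, 0.03, -0.1, -0.17, 0.63, 60, -0.27, -0.08, 0.03, -0.09, -0.16, 0.6, 60, -0.25, -0.07, 0.03, -0.09, -0.15, 0.57, 60, -0.24, -0.04, 0.04, -0.09, -0.15, 0.54, 60, -0.23, -0.03, 0.03, -0.08, -0.13, 0.5, 60, -0.21, -0.02, 0.04, -0.07, -0.13, 0.46, 60, -0.19, -0.01, 0.03, -0.07, -0.11, 0.42, 60, -0.17, 0, 0.03, -0.06, -0.1, 0.37, 60, -0.14, 0, 0.03, -0.05, -0.09, 0.33, 60
end [ 0.38779657 -0.24983777  0.16932345]
```

Call:
{"fn": "jog_arm", "kwargs": {
  "commands": [0, 0, -0.48, 0, 0, 0, 80, 0, 0, -0.71, 0, 0, 0, 80, 0, 0, -0.82, 0, 0, 0, 80, 0, 0, -0.82, 0, 0, 0, 80, 0.01, 0, -0.7, 0, 0, 0, 80, 0, 0, -0.49, 0, 0, 0, 80, 0.05, -0.14, 0.02, -0.05, -0.09, 0.32, 60, 0.05, -0.16, 0.03, -0.06, -0.1, 0.37, 60, 0.05, -0.18, 0.02, -0.07, -0.11, 0.42, 60, 0.05, -0.21, 0.03, -0.07, -0.12, 0.46, 60, 0.05, -0.23, 0.02, -0.08, -0.14, 0.51, 60, 0.03, -0.24, 0.03, -0.09, -0.14, 0.53, 60, 0.03, -0.26, 0.02, -0.09, -0.16, 0.58, 60, 0, -0.28, 0.02, -0.09, -0.16, 0.6, 60, 0, -0.29, 0.02, -0.1, -0.17, 0.63, 60, -0.03, -0.3, 0.02, -0.11, -0.17, 0.66, 60, -0.05, -0.31, 0.02, -0.1, -0.19, 0.67, 60, -0.07, -0.31, 0.01, -0.11, -0.18, 0.7, 60, -0.09, -0.32, 0.01, -0.12, -0.19, 0.71, 60, -0.12, -0.31, 0.02, -0.11, -0.2, 0.72, 60]
}}

```text
t: 12.3
tool_pos: [0.4521, 0.0798, 0.2183]
tool_rot: [0.93, 2.787, 0.202]
contact_force: [-0.6, -0.4, -0.8]
opening: 0.0598
grip_force: 0.0
```

Call:
{"fn": "jog_arm", "kwargs": {
  "commands": [-0.14, -0.31, 0.01, -0.12, -0.2, 0.74, 60, -0.16, -0.3, 0.01, -0.12, -0.19, 0.74, 60, -0.19, -0.28, 0.01, -0.11, -0.2, 0.74, 60, -0.21, -0.28, 0.01, -0.12, -0.2, 0.74, 60, -0.22, -0.25, 0.01, -0.12, -0.2, 0.74, 60, -0.24, -0.24, 0.02, -0.12, -0.2, 0.73, 60, -0.26, -0.21, 0.01, -0.11, -0.19, 0.73, 60, -0.26, -0.2, 0.02, -0.11, -0.19, 0.71, 60, -0.27, -0.17, 0.02, -0.12, -0.19, 0.69, 60, -0.28, -0.14, 0.02, -0.1, -0.18, 0.68, 60, -0.27, -0.13, 0.03, -0.11, -0.18, 0.66, 60, -0.27, -0.1, 0.03, -0.1, -0.17, 0.63, 60, -0.27, -0.08, 0.03, -0.09, -0.16, 0.6, 60, -0.25, -0.07, 0.03, -0.09, -0.15, 0.57, 60, -0.24, -0.04, 0.04, -0.09, -0.15, 0.54, 60, -0.23, -0.03, 0.03, -0.08, -0.13, 0.5, 60, -0.21, -0.02, 0.04, -0.07, -0.13, 0.46, 60, -0.19, -0.01, 0.03, -0.07, -0.11, 0.42, 60, -0.17, 0, 0.03, -0.06, -0.1, 0.37, 60, -0.14, 0, 0.03, -0.05, -0.09, 0.33, 60]
}}

```text
t: 14.8
tool_pos: [0.3877, -0.2505, 0.1692]
tool_rot: [2.202, 1.532, 0.411]
contact_force: [0.5, 0.6, -1.0]
opening: 0.0599
grip_force: 0.0
```

```bash
python3 - <<'E'
from h import *
o=ctrl.get_obs();print(o["tool_pos"],np.round(o["q"],2))
W=cloud(eyes.get_image("top"))
P=sel(W,[.3,.18,.04],[.66,.4,.06]);print("mailer",rect(P),np.median(P[:,2]))
a=eyes.get_image("wrist");V=cloud(a);save("w1",a["image"])
P=sel(V,[.38,-.42,.055],[.64,-.18,.105]);print("plate",rect(P),len(P),P.mean(0))
P=sel(V,[.38,-.42,.083],[.64,-.18,.105]);print("top",rect(P),len(P),P.mean(0))
P=sel(V,[.38,-.42,.033],[.64,-.18,.046]);print("walls",rect(P),len(P))
P=sel(V,[.38,-.42,.002],[.64,-.18,.046]);print("body",np.round(P.mean(0),3))
E
```

```text
[ 0.38767051 -0.2504627   0.16916339] [-0.9  -0.72  2.38  0.3   1.05 -0.63]
mailer (array([450.7, 299. ]), array([321.4, 120.8]), -8.7) 0.04713589409386598
plate (array([ 432.9, -262.7]), array([66.5, 26.9]), 50.8) 901 [ 0.43194621 -0.26187567  0.08861841]
top (array([ 431.3, -265. ]), array([62.6, 12.6]), 66.0) 846 [ 0.43067718 -0.26332015  0.08984869]
walls (array([ 519.3, -298.3]), array([146.1, 112.2]), -20.3) 1205
body [ 0.511 -0.296  0.017]
```

View pics/w1.png

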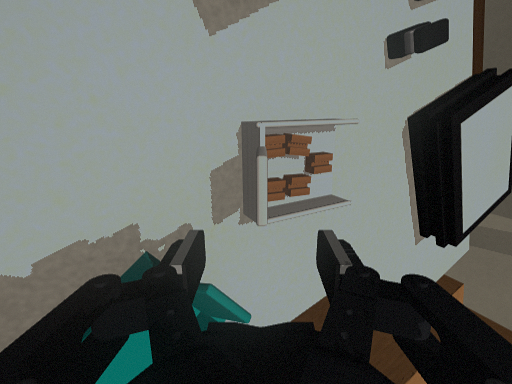

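```bash
python3 - <<'E'
from h import *
W=cloud(eyes.get_image("top"))
P=sel(W,[.36,.18,.04],[.66,.4,.06]);print("mailer",rect(P),np.median(P[:,2]))
P,M=tool([.5203,-.2984,0],-20.3);print(P)
plan([(P,M,12,60)])
E
```

```text
mailer (array([492.2, 292.4]), array([241.2,  57.2]), 8.5) 0.04729020801705275
[ 0.44841081 -0.27180738  0.05670533]
12 rows
0, 0, 0.11, 0, 0, 0, 60, 0, 0, 0.15, 0, 0, 0, 60, 0, 0, 0.18, 0, 0, 0, 60, 0, 0, 0.2, 0, 0, 0, 60, 0, 0, 0.22, 0, 0, 0, 60, 0, 0, 0.22, 0, 0, 0, 60, 0.01, 0, 0.22, 0, 0, 0, 60, 0, 0, 0.22, 0, 0, 0, 60, 0, 0, 0.2, 0, 0, 0.01, 60, 0, 0, 0.18, -0.01, 0, 0, 60, 0, 0, 0.15, 0, 0, 0, 60, 0, 0, 0.11, 0, 0, 0, 60
end [ 0.44859482 -0.27186969  0.05678188]
```

Box sits on the mat, centred to within 3 mm.

Call:
{"fn": "jog_arm", "kwargs": {
  "commands": [0, 0, 0.11, 0, 0, 0, 60, 0, 0, 0.15, 0, 0, 0, 60, 0, 0, 0.18, 0, 0, 0, 60, 0, 0, 0.2, 0, 0, 0, 60, 0, 0, 0.22, 0, 0, 0, 60, 0, 0, 0.22, 0, 0, 0, 60, 0.01, 0, 0.22, 0, 0, 0, 60, 0, 0, 0.22, 0, 0, 0, 60, 0, 0, 0.2, 0, 0, 0.01, 60, 0, 0, 0.18, -0.01, 0, 0, 60, 0, 0, 0.15, 0, 0, 0, 60, 0, 0, 0.11, 0, 0, 0, 60, 0, 0, 0, 0, 0, 0, 0, 0, 0, 0, 0, 0, 0, 0, 0, 0, 0, 0, 0, 0, 0, 0, 0, 0, 0, 0, 0, 0, 0, 0, 0, 0, 0, 0, 0],
  "newtons": 100
}}

```text
t: 17.08
tool_pos: [0.4491, -0.2721, 0.0578]
tool_rot: [2.199, 1.532, 0.412]
contact_force: [-3.0, 1.2, 4.7]
opening: 0.0089
grip_force: 98.5
```

```bash
python3 - <<'E'
from h import *
o=ctrl.get_obs();print(o["tool_pos"],o["opening"],o["grip_force"],o["contact_force"],np.round(o["q"],2))
E
```

```text
[ 0.44905997 -0.27205623  0.05777842] 0.008912504567278368 98.45220565795898 [-3.0381497   1.22709489  4.6752238 ] [-0.81 -0.31  2.32  0.35  0.69 -0.68]
```

```bash
cat >> h.py <<'E'
import json,os
def carry(c,yaw,dip=0):
    g=json.load(open("grip.json"));p=np.array(g["p"]);r=R.from_rotvec(g["r"])
    T0,c0=tray([.5203,-.2984,0],-20.3);T1,c1=tray(c,yaw,dip)
    D=T1*T0.inv();return c1+D.apply(p-c0),(D*r).as_matrix()
def lip(l,yaw,dip): # tray origin so that lip is at l
    return np.array(l)-tray([0,0,0],yaw,dip)[0].apply([.07,0,.004])
E
python3 - <<'E'
from h import *
o=ctrl.get_obs();json.dump({"p":o["tool_pos"].tolist(),"r":o["tool_rot"].tolist()},open("grip.json","w"))
s=plan([(*carry([.5203,-.2984,.20],-20.3),14,0)])
print("A");c=lip([.60,.012,.204],5,0);s=plan([(*carry(c,5),20,0)],s)
E
```

```text
14 rows
0, 0.07, -0.12, 0, 0, 0, 0, 0, 0.1, -0.17, 0, 0, 0, 0, 0, 0.11, -0.19, 0, 0, 0, 0, 0, 0.12, -0.22, 0, 0, 0, 0, 0, 0.14, -0.24, 0, 0, 0, 0, 0, 0.15, -0.25, 0, 0, 0, 0, 0, 0.15, -0.25, 0, 0, 0, 0, 0, 0.14, -0.26, 0, 0, 0, 0, 0, 0.15, -0.25, 0, 0, 0, 0, 0, 0.14, -0.24, 0, 0, 0, 0, 0, 0.12, -0.21, 0, 0, 0, 0, 0, 0.12, -0.2, 0, 0, 0, 0, 0, 0.09, -0.16, 0, 0, 0, 0, 0, 0.07, -0.12, 0, 0, 0, 0
end [ 0.4490888  -0.27199048  0.25752795]
A
20 rows
0.12, -0.04, -0.02, 0, 0.06, -0.11, 0, 0.15, -0.04, -0.03, 0, 0.08, -0.13, 0, 0.18, -0.05, -0.03, 0, 0.09, -0.16, 0, 0.2, -0.05, -0.03, 0, 0.11, -0.18, 0, 0.23, -0.05, -0.03, 0, 0.11, -0.2, 0, 0.24, -0.05, -0.03, 0, 0.12, -0.21, 0, 0.25, -0.05, -0.03, 0, 0.13, -0.22, 0, 0.27, -0.05, -0.02, 0, 0.13, -0.23, 0, 0.28, -0.04, -0.03, 0, 0.14, -0.23, 0, 0.27, -0.03, -0.02, 0, 0.14, -0.24, 0, 0.28, -0.03, -0.01, 0, 0.14, -0.24, 0, 0.28, -0.02, -0.01, 0, 0.13, -0.23, 0, 0.27, -0.01, -0.01, 0, 0.14, -0.23, 0, 0.27, -0.01, -0.01, 0, 0.12, -0.22, 0, 0.24, 0, 0, 0, 0.12, -0.21, 0, 0.23, 0, 0, 0, 0.12, -0.2, 0, 0.22, 0.01, 0.01, 0, 0.1, -0.18, 0, 0.18, 0.01, 0, 0, 0.09, -0.16, 0, 0.16, 0.01, 0.01, 0, 0.08, -0.13, 0, 0.13, 0.01, 0.01, 0, 0.06, -0.11, 0
end [ 0.45457465 -0.00076032  0.25751568]
```

Call:
{"fn": "jog_arm", "kwargs": {
  "commands": [0, 0.07, -0.12, 0, 0, 0, 0, 0, 0.1, -0.17, 0, 0, 0, 0, 0, 0.11, -0.19, 0, 0, 0, 0, 0, 0.12, -0.22, 0, 0, 0, 0, 0, 0.14, -0.24, 0, 0, 0, 0, 0, 0.15, -0.25, 0, 0, 0, 0, 0, 0.15, -0.25, 0, 0, 0, 0, 0, 0.14, -0.26, 0, 0, 0, 0, 0, 0.15, -0.25, 0, 0, 0, 0, 0, 0.14, -0.24, 0, 0, 0, 0, 0, 0.12, -0.21, 0, 0, 0, 0, 0, 0.12, -0.2, 0, 0, 0, 0, 0, 0.09, -0.16, 0, 0, 0, 0, 0, 0.07, -0.12, 0, 0, 0, 0]
}}

```text
t: 18.82
tool_pos: [0.449, -0.2718, 0.2574]
tool_rot: [2.2, 1.533, 0.412]
contact_force: [0.6, 0.2, -2.5]
opening: 0.009
grip_force: 97.5
```

```bash
python3 - <<'E'
from h import *
o=ctrl.get_obs();print(o["tool_pos"],carry([.5203,-.2984,.20],-20.3)[0],o["opening"],np.round(o["q"],2),o["contact_force"])
W=cloud(eyes.get_image("top"));P=sel(W,[.40,-.44,.225],[.7,-.16,.245]);print("walls",rect(P),len(P))
a=eyes.get_image("side");save("s2",cv2.resize(a["image"][100:330,200:420],None,fx=2.4,fy=2.4))
E
```

```text
[ 0.4489568  -0.27184156  0.25738478] [ 0.44905997 -0.27205623  0.25777842] 0.008988984777329208 [-0.81 -0.56  2.14  0.25  1.1  -0.51] [ 0.5804261   0.2204486  -2.49796963]
walls (array([ 519.7, -299.8]), array([144.3, 112.4]), -19.9) 283
```

View pics/s2.png

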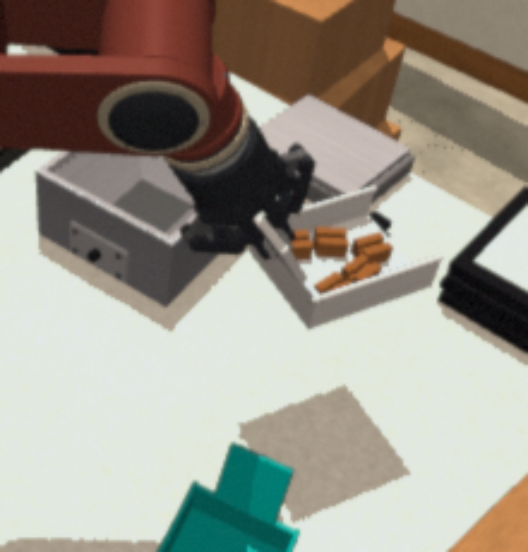

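The side crop shows the tray held level at about (345,260), with all five blocks in it at x 300–390, y 230–285.

Call:
{"fn": "jog_arm", "kwargs": {
  "commands": [0.12, -0.04, -0.02, 0, 0.06, -0.11, 0, 0.15, -0.04, -0.03, 0, 0.08, -0.13, 0, 0.18, -0.05, -0.03, 0, 0.09, -0.16, 0, 0.2, -0.05, -0.03, 0, 0.11, -0.18, 0, 0.23, -0.05, -0.03, 0, 0.11, -0.2, 0, 0.24, -0.05, -0.03, 0, 0.12, -0.21, 0, 0.25, -0.05, -0.03, 0, 0.13, -0.22, 0, 0.27, -0.05, -0.02, 0, 0.13, -0.23, 0, 0.28, -0.04, -0.03, 0, 0.14, -0.23, 0, 0.27, -0.03, -0.02, 0, 0.14, -0.24, 0, 0.28, -0.03, -0.01, 0, 0.14, -0.24, 0, 0.28, -0.02, -0.01, 0, 0.13, -0.23, 0, 0.27, -0.01, -0.01, 0, 0.14, -0.23, 0, 0.27, -0.01, -0.01, 0, 0.12, -0.22, 0, 0.24, 0, 0, 0, 0.12, -0.21, 0, 0.23, 0, 0, 0, 0.12, -0.2, 0, 0.22, 0.01, 0.01, 0, 0.1, -0.18, 0, 0.18, 0.01, 0, 0, 0.09, -0.16, 0, 0.16, 0.01, 0.01, 0, 0.08, -0.13, 0, 0.13, 0.01, 0.01, 0, 0.06, -0.11, 0]
}}

```text
t: 21.42
tool_pos: [0.4545, -0.0001, 0.2569]
tool_rot: [1.848, 2.019, 0.542]
contact_force: [-0.4, 0.4, -2.4]
opening: 0.0086
grip_force: 97.5
```

```bash
python3 - <<'E'
from h import *
o=ctrl.get_obs();print(o["tool_pos"],o["opening"],np.round(o["q"],2))
s=plan([(*carry(lip([.56,.012,.165],5,20),5,20),10,0),(*carry(lip([.548,.012,.15],5,42),5,42),10,0)])
E
```

```text
[ 4.54470145e-01 -6.87382878e-05  2.56929189e-01] 0.008616463482691659 [-0.28 -0.81  2.28  0.19  1.19 -0.39]
20 rows
0, -0.01, -0.01, 0.22, 0, 0, 0, 0.01, -0.01, -0.02, 0.31, 0, 0, 0, 0, -0.01, -0.03, 0.37, 0, 0, 0, 0.01, -0.02, -0.02, 0.41, 0, 0, 0, 0, -0.01, -0.03, 0.43, 0, 0, 0, 0.01, -0.02, -0.03, 0.43, 0, 0, 0, 0.01, -0.02, -0.02, 0.41, 0, 0, 0, 0, -0.02, -0.02, 0.37, 0, 0, 0, 0, -0.01, -0.02, 0.31, 0, 0, 0, 0.01, -0.01, -0.01, 0.22, 0, 0, 0, 0, 0.04, -0.02, 0.25, 0, 0, 0, 0, 0.05, -0.02, 0.33, 0, 0, 0, 0, 0.07, -0.03, 0.41, 0, 0, 0, 0.01, 0.07, -0.04, 0.45, 0, 0, 0, 0, 0.07, -0.04, 0.48, 0, 0, 0, 0, 0.07, -0.05, 0.48, 0, 0, 0, 0, 0.07, -0.05, 0.45, 0, 0, 0, 0, 0.05, -0.04, 0.41, 0, 0, 0, 0, 0.05, -0.04, 0.34, 0, 0, 0, 0, 0.03, -0.03, 0.24, 0, 0, 0
end [0.47597146 0.0054489  0.28753026]
```

Call:
{"fn": "jog_arm", "kwargs": {
  "commands": [0, -0.01, -0.01, 0.22, 0, 0, 0, 0.01, -0.01, -0.02, 0.31, 0, 0, 0, 0, -0.01, -0.03, 0.37, 0, 0, 0, 0.01, -0.02, -0.02, 0.41, 0, 0, 0, 0, -0.01, -0.03, 0.43, 0, 0, 0, 0.01, -0.02, -0.03, 0.43, 0, 0, 0, 0.01, -0.02, -0.02, 0.41, 0, 0, 0, 0, -0.02, -0.02, 0.37, 0, 0, 0, 0, -0.01, -0.02, 0.31, 0, 0, 0, 0.01, -0.01, -0.01, 0.22, 0, 0, 0, 0, 0.04, -0.02, 0.25, 0, 0, 0, 0, 0.05, -0.02, 0.33, 0, 0, 0, 0, 0.07, -0.03, 0.41, 0, 0, 0, 0.01, 0.07, -0.04, 0.45, 0, 0, 0, 0, 0.07, -0.04, 0.48, 0, 0, 0, 0, 0.07, -0.05, 0.48, 0, 0, 0, 0, 0.07, -0.05, 0.45, 0, 0, 0, 0, 0.05, -0.04, 0.41, 0, 0, 0, 0, 0.05, -0.04, 0.34, 0, 0, 0, 0, 0.03, -0.03, 0.24, 0, 0, 0]
}}

```text
t: 23.92
tool_pos: [0.4764, 0.0049, 0.2877]
tool_rot: [-2.021, -2.206, 0.231]
contact_force: [-1.1, 0.4, -1.3]
opening: 0.0091
grip_force: 97.6
```

```bash
python3 - <<'E'
from h import *
o=ctrl.get_obs();print(o["tool_pos"],o["opening"],np.round(o["q"],2))
a=eyes.get_image("top")["image"];b=eyes.get_image("wrist")["image"]
f=lambda x:cv2.resize(x,(390,400))
save("p1",np.hstack([f(a[90:210,210:327]),f(b)]))
s=plan([(*carry(lip([.548,.012,.15],5,54),5,54),6,0)])
E
```

```text
[0.47636472 0.00491746 0.28770684] 0.009058757755083373 [-0.12 -0.19  1.76 -0.04  1.78 -0.21]
6 rows
0, 0.05, -0.04, 0.25, 0, 0, 0, 0, 0.08, -0.05, 0.37, 0, 0, 0, 0.01, 0.09, -0.07, 0.43, 0, 0, 0, 0, 0.08, -0.07, 0.42, 0, 0, 0, 0, 0.07, -0.06, 0.37, 0, 0, 0, 0, 0.04, -0.05, 0.25, 0, 0, 0
end [0.50580995 0.00809231 0.2999944 ]
```

View pics/p1.png

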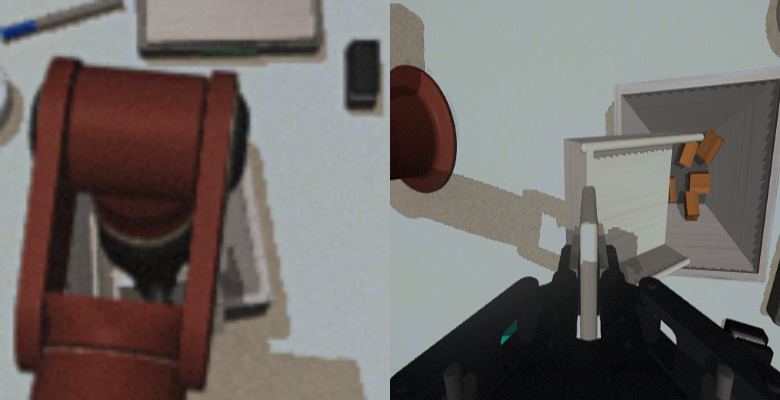

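The wrist half shows five blocks in the hopper at about (689,150), (712,146), (699,183), (691,206) and (672,190), and the tray floor is empty. I'll hold briefly, then take the tray back.

```bash
python3 - <<'E'
from h import *
o=ctrl.get_obs()
h=(o["tool_pos"],R.from_rotvec(o["tool_rot"]).as_matrix(),3,0)
s=plan([h,(*carry(lip([.58,.012,.20],5,0),5,0),16,0)])
print("B");s=plan([(*carry([.5203,-.2984,.10],-20.3),20,0)],s)
E
```

```text
19 rows
0, 0, 0, 0, 0, 0, 0, 0, 0, 0, 0, 0, 0, 0, 0, 0, 0, 0, 0, 0, 0, 0, -0.02, 0.03, -0.27, 0, 0, 0, 0, -0.03, 0.03, -0.35, 0, 0, 0, 0, -0.03, 0.03, -0.41, 0, 0, 0, -0.01, -0.04, 0.04, -0.46, 0, 0, 0, 0, -0.05, 0.05, -0.51, 0, 0, 0, 0, -0.05, 0.04, -0.54, 0, 0, 0, 0, -0.06, 0.04, -0.56, 0, 0, 0, -0.01, -0.06, 0.04, -0.57, 0, 0, 0, 0, -0.06, 0.03, -0.57, 0, 0, 0, 0, -0.06, 0.03, -0.56, 0, 0, 0, 0, -0.06, 0.03, -0.54, 0, 0, 0, -0.01, -0.06, 0.02, -0.5, 0, 0, 0, 0, -0.05, 0.02, -0.47, 0, 0, 0, 0, -0.05, 0.01, -0.41, 0, 0, 0, 0, -0.04, 0.01, -0.34, 0, 0, 0, 0, -0.03, 0, -0.27, 0, 0, 0
end [ 0.43471767 -0.00055501  0.25409941]
B
20 rows
-0.13, -0.03, 0.04, 0, -0.06, 0.11, 0, -0.16, -0.03, 0.04, 0, -0.08, 0.13, 0, -0.19, -0.03, 0.06, 0, -0.09, 0.16, 0, -0.21, -0.04, 0.07, 0, -0.11, 0.18, 0, -0.23, -0.03, 0.07, 0, -0.11, 0.2, 0, -0.25, -0.04, 0.09, 0, -0.12, 0.2, 0, -0.26, -0.02, 0.09, 0, -0.13, 0.23, 0, -0.27, -0.03, 0.09, 0, -0.13, 0.22, 0, -0.28, -0.02, 0.11, 0, -0.14, 0.24, 0, -0.28, -0.01, 0.11, 0, -0.14, 0.24, 0, -0.27, 0, 0.11, 0, -0.14, 0.24, 0, -0.28, 0, 0.11, 0, -0.13, 0.23, 0, -0.26, 0.01, 0.12, 0, -0.14, 0.23, 0, -0.26, 0.01, 0.12, 0, -0.13, 0.22, 0, -0.23, 0.02, 0.11, 0, -0.12, 0.21, 0, -0.22, 0.02, 0.11, 0, -0.11, 0.2, 0, -0.2, 0.02, 0.1, 0, -0.1, 0.17, 0, -0.18, 0.03, 0.09, 0, -0.1, 0.16, 0, -0.15, 0.02, 0.08, 0, -0.07, 0.14, 0, -0.12, 0.02, 0.06, 0, -0.07, 0.11, 0
end [ 0.44903689 -0.27225019  0.15779951]
```

Call:
{"fn": "jog_arm", "kwargs": {
  "commands": [0, 0, 0, 0, 0, 0, 0, 0, 0, 0, 0, 0, 0, 0, 0, 0, 0, 0, 0, 0, 0, 0, -0.02, 0.03, -0.27, 0, 0, 0, 0, -0.03, 0.03, -0.35, 0, 0, 0, 0, -0.03, 0.03, -0.41, 0, 0, 0, -0.01, -0.04, 0.04, -0.46, 0, 0, 0, 0, -0.05, 0.05, -0.51, 0, 0, 0, 0, -0.05, 0.04, -0.54, 0, 0, 0, 0, -0.06, 0.04, -0.56, 0, 0, 0, -0.01, -0.06, 0.04, -0.57, 0, 0, 0, 0, -0.06, 0.03, -0.57, 0, 0, 0, 0, -0.06, 0.03, -0.56, 0, 0, 0, 0, -0.06, 0.03, -0.54, 0, 0, 0, -0.01, -0.06, 0.02, -0.5, 0, 0, 0, 0, -0.05, 0.02, -0.47, 0, 0, 0, 0, -0.05, 0.01, -0.41, 0, 0, 0, 0, -0.04, 0.01, -0.34, 0, 0, 0, 0, -0.03, 0, -0.27, 0, 0, 0]
}}

```text
t: 26.4
tool_pos: [0.4337, -0.0006, 0.2536]
tool_rot: [1.847, 2.016, 0.544]
contact_force: [-0.1, 0.2, -1.9]
opening: 0.0087
grip_force: 97.6
```

Call:
{"fn": "jog_arm", "kwargs": {
  "commands": [-0.13, -0.03, 0.04, 0, -0.06, 0.11, 0, -0.16, -0.03, 0.04, 0, -0.08, 0.13, 0, -0.19, -0.03, 0.06, 0, -0.09, 0.16, 0, -0.21, -0.04, 0.07, 0, -0.11, 0.18, 0, -0.23, -0.03, 0.07, 0, -0.11, 0.2, 0, -0.25, -0.04, 0.09, 0, -0.12, 0.2, 0, -0.26, -0.02, 0.09, 0, -0.13, 0.23, 0, -0.27, -0.03, 0.09, 0, -0.13, 0.22, 0, -0.28, -0.02, 0.11, 0, -0.14, 0.24, 0, -0.28, -0.01, 0.11, 0, -0.14, 0.24, 0, -0.27, 0, 0.11, 0, -0.14, 0.24, 0, -0.28, 0, 0.11, 0, -0.13, 0.23, 0, -0.26, 0.01, 0.12, 0, -0.14, 0.23, 0, -0.26, 0.01, 0.12, 0, -0.13, 0.22, 0, -0.23, 0.02, 0.11, 0, -0.12, 0.21, 0, -0.22, 0.02, 0.11, 0, -0.11, 0.2, 0, -0.2, 0.02, 0.1, 0, -0.1, 0.17, 0, -0.18, 0.03, 0.09, 0, -0.1, 0.16, 0, -0.15, 0.02, 0.08, 0, -0.07, 0.14, 0, -0.12, 0.02, 0.06, 0, -0.07, 0.11, 0]
}}

```text
t: 28.9
tool_pos: [0.4486, -0.2728, 0.1576]
tool_rot: [2.2, 1.531, 0.412]
contact_force: [0.4, -0.2, -1.9]
opening: 0.0086
grip_force: 97.7
```

```bash
python3 - <<'E'
from h import *
o=ctrl.get_obs();print(o["tool_pos"],o["opening"],np.round(o["q"],2),o["contact_force"])
a=eyes.get_image("top");W=cloud(a);save("p2",cv2.resize(a["image"][110:210,210:400],None,fx=4,fy=4))
P=sel(W,[.40,-.44,.128],[.7,-.16,.145]);print("walls",rect(P),len(P),len(sel(W,[.47,-.1,.034],[.7,.12,.08])))
s=plan([(*carry([.5203,-.2984,.002],-20.3),12,0)])
E
```

```text
[ 0.44862294 -0.2727906   0.15755245] 0.008597504066253649 [-0.81 -0.48  2.25  0.28  0.91 -0.57] [ 0.44596156 -0.16721463 -1.85878825]
walls (array([ 518.1, -300.1]), array([143. , 112.4]), -20.0) 221 1822
12 rows
0, -0.04, 0.07, 0, 0, 0, 0, 0, -0.06, 0.1, 0, 0, 0, 0, 0, -0.07, 0.12, 0, 0, 0, 0, 0.01, -0.07, 0.13, 0, 0, -0.01, 0, 0, -0.08, 0.14, 0, 0, 0, 0, 0, -0.09, 0.14, 0, 0.01, 0, 0, 0, -0.08, 0.15, 0, 0, 0, 0, 0.01, -0.08, 0.14, 0, 0, 0, 0, 0, -0.08, 0.13, 0, 0, 0, 0, 0, -0.07, 0.12, 0, 0, -0.01, 0, 0, -0.05, 0.1, 0, 0, 0, 0, 0, -0.04, 0.07, 0, 0, 0, 0
end [ 0.44925465 -0.27228229  0.05975955]
```

View pics/p2.png

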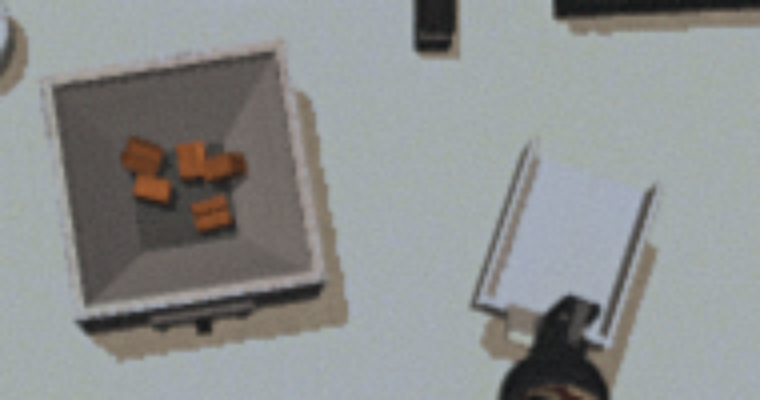

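The top crop shows all five blocks in the hopper at about (143,155), (190,160), (225,166), (153,188) and (211,213). The tray is empty at (570,240). Next I'll lower it, release it and back the gripper off.

Call:
{"fn": "jog_arm", "kwargs": {
  "commands": [0, -0.04, 0.07, 0, 0, 0, 0, 0, -0.06, 0.1, 0, 0, 0, 0, 0, -0.07, 0.12, 0, 0, 0, 0, 0.01, -0.07, 0.13, 0, 0, -0.01, 0, 0, -0.08, 0.14, 0, 0, 0, 0, 0, -0.09, 0.14, 0, 0.01, 0, 0, 0, -0.08, 0.15, 0, 0, 0, 0, 0.01, -0.08, 0.14, 0, 0, 0, 0, 0, -0.08, 0.13, 0, 0, 0, 0, 0, -0.07, 0.12, 0, 0, -0.01, 0, 0, -0.05, 0.1, 0, 0, 0, 0, 0, -0.04, 0.07, 0, 0, 0, 0, 0, 0, 0, 0, 0, 0, 0]
}}

```text
t: 30.58
tool_pos: [0.4492, -0.2711, 0.0598]
tool_rot: [2.199, 1.535, 0.412]
contact_force: [0.3, -1.3, -2.1]
opening: 0.0087
grip_force: 97.7
```

```bash
python3 - <<'E'
from h import *
o=ctrl.get_obs();print(o["tool_pos"],o["contact_force"],o["wrist_torque"])
s=plan([(*carry([.5203,-.2984,.000],-20.3),1,0)])
E
```

```text
[ 0.44923195 -0.27112596  0.05976073] [ 0.25770416 -1.3411292  -2.09254163] [0.17602479 0.44025857 0.00723215]
1 rows
-0.02, -0.01, 0.03, -0.01, -0.01, 0.01, 0
end [ 0.44917746 -0.2723844   0.05790241]
```

Call:
{"fn": "jog_arm", "kwargs": {
  "commands": [0, -0.01, 0.02, 0, 0, 0, 0, 0, -0.01, 0.01, 0, 0, 0, 0, 0, 0, 0, 0, 0, 0, 20, 0, 0, 0, 0, 0, 0, 40, 0, 0, 0, 0, 0, 0, 55, 0, 0, 0, 0, 0, 0, 55, 0, 0, 0, 0, 0, 0, 55, 0, 0, -0.1, 0, 0, 0, 55, 0, 0, -0.2, 0, 0, 0, 55, 0, 0, -0.3, 0, 0, 0, 55, 0, 0, -0.4, 0, 0, 0, 55, 0, 0, -0.4, 0, 0, 0, 55, 0, 0, -0.3, 0, 0, 0, 55, 0, 0, -0.2, 0, 0, 0, 55, 0, 0, -0.1, 0, 0, 0, 55, 0, 0, 0, 0, 0, 0, 55]
}}

```text
t: 32.58
tool_pos: [0.3927, -0.2505, 0.162]
tool_rot: [2.198, 1.534, 0.412]
contact_force: [0.1, -0.5, 0.7]
opening: 0.055
grip_force: 0.0
```

```bash
python3 - <<'E'
from h import *
o=ctrl.get_obs();print(o["tool_pos"],o["contact_force"],np.abs(o["dq"]).max())
W=cloud(eyes.get_image("top"))
for lo,hi in(((.40,-.44,.030),(.64,-.18,.05)),((.40,-.44,.08),(.64,-.18,.10))):P=sel(W,lo,hi);print("tray",rect(P),len(P))
P=sel(W,[.47,-.36,-.01],[.57,-.24,.012]);A=np.c_[P[:,:2],np.ones(len(P))];k=np.linalg.lstsq(A,P[:,2],rcond=None)[0];print("floor",np.median(P[:,2]),k)
P=sel(W,[.36,.18,.04],[.66,.4,.06]);print("mailer",rect(P),np.median(P[:,2]))
b=eyes.get_image("side");save("f",b["image"])
E
```

```text
[ 0.39274242 -0.25053388  0.16201348] [ 0.11822702 -0.51600536  0.68636379] 0.0190091322114533
tray (array([ 519.6, -298.6]), array([142.8, 112.5]), -19.6) 198
tray (array([ 432.9, -265.9]), array([61. , 15.3]), 68.6) 54
floor 0.0029943813162063293 [-0.00409474 -0.01029903  0.00189381]
mailer (array([491.9, 292.9]), array([241.3,  57.6]), 8.8) 0.047232258779261294
```

View pics/f.png

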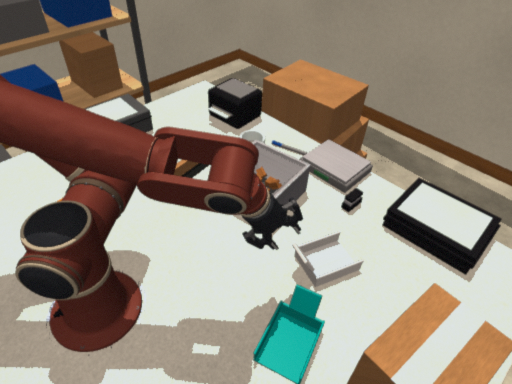

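The side picture shows the empty tray flat on the table at (328,260), the blocks in the hopper at (268,178), the stapler still at (352,200) and the gripper clear of everything.

```bash
python3 -c "
from station import job;print(job.finish_job())"
```

```text
the job is handed in; nothing more can be done
None
```

I've handed the job in, with no verdict returned: the cardboard box lies on the mat, all five blocks are in the hopper, and the empty tray is back flat on the table; the stapler and tape roll weren't touched.

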